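# Clamp a vacuum tube joint

## Robot

A 7-joint arm with a two-finger parallel gripper is mounted at the origin on a cart in front of the work surface, level with it; the furniture and walls round the work are solid. World frame = base frame: x ahead of the robot, y to its left, z up, the work surface at z = 0. Lengths are in m, angles in rad, forces in N, time in s.
With the tool pointing down it reaches from about 0.425 to 0.925 m from the base axis. Payload 6.8 kg.
Tool frame: the origin (TCP) lies at the very end of the fingers, on their centre line; the grasp point (between the pads) lies 19 mm behind it; z points along the fingers, y is the line along which they close (so a half turn about z gives the same grasp; the last joint's range is limited). The gripper opens to 85 mm and grips with 20 to 120 N. Pads are 22 mm wide; open, the fingers measure 114 mm over their backs; the gripper's body (76 mm by 85 mm) begins 54 mm behind the grasp point. The pads swing forward as they close: fully open they stand 13 mm farther back than shut.
Start: joints at [-1.358, 0.477, 0.022, 1.555, -0.011, 1.109, -0.083], TCP at [0.213, 0.641, 0.231] pointing down, gripper open.
Joint ranges: [-2.96, 2.96], [-0.34, 2.1], [-1.41, 1.46], [0.24, 2.44], [-1.37, 4.51], [0.17, 1.92], [-2.96, 2.96]. Speed limits (rad/s): [2.39, 2.39, 3.14, 3.14, 3.14, 3.14, 3.14].

## Interface

Orientations are given as a rotation vector (axis times angle).
In Python, from bench import get_obs, viewer, r gives the robot as it stands. The module is installed in compiled form; this text tells all that it offers.
- The arm moves only by the tool play_rows, never from a script. Its argument "commands" is a list that holds one entry, the list of rows, each a list of 5 numbers: the gripper's target within -1 to 1 (shut at 1, half-way at 0, fully open at -1), then the shift along the tool's x, y, z scaled (see below), then the turn about the tool's z scaled (see below). A call has 1 to 12 rows; each row is the pose to reach, as a shift and turn from the pose commanded when the call began, along the tool's axes at that moment; what a row does not reach only later rows make up. The controller multiplies each number of a shift by 0.2 m and each number of a turn by pi/2 rad. A row lasts 1/12 s, in which the tool goes at most 41.7 mm and 7.16 degrees, less where a joint would pass 70% of its speed; a pose out of reach is approached as far as the arm can. A call with a number of a shift or a turn outside -1 to 1 is refused whole. A call with a gripper value outside its range is refused whole. The fingers move at their own pace and stop on an object; "grip_force" is the grip in N (left out, the last holds). Time passes only in rows, so rows that repeat a pose let the fingers close. It gives the time, the measured TCP pose, the force, the opening and the grip force at its end, in the units of the state.
- get_obs(): the state, without advancing time (a new reading comes with each control period).
- viewer.grab_frame(name): name is "side" or "top"; returns a dict with "pixels" (420x560x3 uint8, red, green, blue), "fovy" (degrees; the focal length in pixels is half the picture's height over the tangent of half this angle, whatever the lens; pixels are square), "cx", "cy" (the principal point, pixels), "world_to_cam" (4x4, takes a point from world to camera coordinates). Camera axes: x right, y up, looking along -z (the intrinsics and any distortion apply to the point x, -y, -z); pixel columns grow to the right and rows downward; lengths in m; the calibration is good to about 2 mm. A picture is of the moment at which its call begins. There is no depth.
- r.hand_in(): hands the job in; it is judged then, once.
Trained networks look in a picture, given as the dict that the camera call returned (one of the last four; its "shot" number tells which), for a name from the list of things; names that differ only in an ending like _2 or _b are one class to them, and where a whole thing is asked for, a point or a joint stands for the part that bears it (a point fixed in the world has none). Each returns a list of dicts, best first, with "score" (0 to 1); they miss things now and then, are a little off and sometimes report something else, mostly with a low value. They report only what shows in the picture. A call takes as long as a camera call.
- viewer.trace(picture, thing): "pixels" (420x560 bool, what is visible of it) and "rect" ([left, top, right, bottom] in pixels, round what is visible of it).
The state is a dict: "clock": time; "joints": joint angles; "qvel": joint speeds; "tau": joint torques, N m; "tcp_pos": TCP position; "orientation": TCP orientation; "contact_force": force on the tool from outside, world axes, zero at the start; "moment": the same for the moment, N m; "grip_width": finger opening in m; "gripper_force": force on a finger pad.
Only numpy, scipy, OpenCV 4.12 (cv2) and the standard library are available. Lean on these libraries where they do the work, as an engineer would, in place of code of your own. Each camera call takes 0.05 s, during which the arm holds its last target. There are 200 camera calls.

## Task

On the desk stand two hinged clamps; one has two flanged steel tube ends lying together in it, the other is empty. Close the clamp that holds the tubes: swing its open upper ring half over the flanges until it is fully shut, then swing its red-tipped hook latch upright until it is fully home over the ring's tongue. Leave the ring of the empty clamp open as it is.

Things in the scene. Friction and masses are not known exactly. Their poses are not given: they have to be found in the camera images.
- tube_stand: Clamp stand with the tubes, fixed; grey base 110 x 150 x 10 mm. Origin: centre of its underside, on the desk; z up, x along the tubes (roughly away from the robot), y left. Steel tubes 40 mm diameter (flanges 54 mm), x -85 to 84 mm, axis at z = 85 mm; flanges meet at x = 0. Aluminium clamp ring round them: inner/outer radius 28/38 mm, 20 mm wide in x; its lower half is fixed.
- clamp_ring (a joint): Upper ring half, rad: 0 shut (hard stop); pi/2 upright, round back to +y; starts 1.35 to 1.85. Hinge parallel to the stand's x through (0, 46, 85) mm of the stand. At its free end a tongue 80 to 102 mm from the hinge, 20 mm wide in x, 12 mm thick; shut, it lies at y -34 to -56 mm, flat top at z = 98.5 mm. Stays where left; 2 N at the tongue moves it.
- hook_latch (a joint): Hook latch, rad: 0 upright, hooked over the tongue (hard stop); positive leans outward to the stand's -y; starts 0.65 to 1.0. Pivot parallel to the stand's x through (0, -64, 57) mm of the stand. Steel bar 9 mm thick, nose towards the ring; red plastic grip 50 to 76 mm from the pivot, 20 mm wide in x, 11 mm thick. Stays where left; 1 to 2 N at the grip moves it.
- spare_tip (a point): Free end of the tongue of the upper ring half of the other clamp, which is alike but empty (no tubes) and also open; 102 mm from that ring's hinge. That ring moves as easily; leave it alone.

How it is judged:
On the way, in this order (a step that is already met when the one before it is completed fails the run):
1. the upper ring half is shut on the flanges (within 0.14 rad) while the latch is still open (value of joint clamp_ring below 0.14 rad and value of joint hook_latch above 0.3 rad), for 0.2 s.
2. the latch is upright over the tongue (within 0.14 rad) with the ring shut (value of joint each of clamp_ring, hook_latch below 0.14 rad), for 0.2 s.
At the end, for the whole second after the job is handed in: The ring of the clamp with the tubes is shut and its hook latch upright, each within 0.14 rad (8 degrees) of its stop, and the empty clamp's ring is still open, its tongue within 20 mm of where it was (all of step 2 and distance of spare_tip from where it was at the start of the episode below 0.02 m); the robot touches nothing.
It fails at once if the ring of the empty clamp is moved by more than 20 mm at its tongue (distance of spare_tip from where it was at the start of the episode above 0.02 m).
It also fails if it takes over 46 s, if anything falls off the work surface, if the arm or the gripper's body presses on something with over 40 N, if the wrist force passes 120 N, or if a joint passes its speed limit or range.

## Working session

There is one attempt and no reset: what is moved stays moved. The work goes in short steps, Python scripts to look and compute and a tool call to move; the robot and the scene stay as the last step left them, time stands still between calls to the robot, and variables do not carry over. Pictures are saved under pics/ and viewed, at most 10 in all, crops included, and the job is handed in when it is done.

Besides the shell and the picture viewer there is one more tool, called after "Call:" as name(argument=value, ...) on one line, values as JSON. play_rows: Moves the arm, as the interface text tells. Shifts and turns lie within -1 to 1; 1 stands for 0.2 m of shift or pi/2 rad of turn. Its arguments: {"type":"object","properties":{"commands":{"type":"array","items":{"type":"array","items":{"type":"array","items":{"type":"number","minimum":-1,"maximum":1}}}},"grip_force":{"type":"number"}},"required":["commands"]}

```bash
mkdir -p pics
python3 - <<'E'
from bench import get_obs, viewer, r
import cv2, numpy as np, pickle
o=get_obs(); print({k:np.round(v,3).tolist() for k,v in o.items()})
for n in ("side","top"):
    f=viewer.grab_frame(n); pickle.dump(f,open(f'pics/{n}0.pkl','wb'))
    cv2.imwrite(f'pics/{n}0.png',f['pixels'][:,:,::-1])
    print(n,{k:(np.round(v,4).tolist()) for k,v in f.items() if k!='pixels' and not isinstance(v,str)})
    for t in ("tube_stand","clamp_ring","hook_latch","spare_tip"):
        for i,d in enumerate(viewer.trace(f,t)):
            print(n,t,round(d['score'],2),d['rect'])
            pickle.dump(d,open(f'pics/{n}0_{t}{i}.pkl','wb'))
E
```

```text
{'clock': 0.0, 'joints': [-1.358, 0.478, 0.022, 1.556, -0.011, 1.109, -0.083], 'qvel': [0.001, 0.001, 0.001, -0.001, 0.001, -0.002, -0.001], 'tau': [0.001, -59.643, 1.608, -28.119, 0.012, 0.009, -0.0], 'tcp_pos': [0.213, 0.64, 0.23], 'orientation': [-0.502, -3.101, 0.003], 'contact_force': [0.054, -0.286, -0.398], 'moment': [0.031, -0.051, -0.021], 'gripper_force': 0.0, 'grip_width': 0.086}
side {'fovy': 46.5647, 'cx': 281.1319, 'cy': 195.7299, 'world_to_cam': [[0.9909, -0.1318, -0.0253, -0.4834], [0.0792, 0.4219, 0.9032, -0.1011], [-0.1084, -0.897, 0.4286, -0.9605], [0.0, 0.0, 0.0, 1.0]], 'shot': 1}
side tube_stand 0.69 [248.2, 102.1, 312.1, 189.5]
side clamp_ring 0.66 [270.9, 101.4, 284.1, 135.5]
side hook_latch 0.45 [277.1, 148.3, 286.5, 167.9]
side spare_tip 0.57 [258.8, 161.7, 277.9, 216.1]
top {'fovy': 55.4546, 'cx': 284.5818, 'cy': 205.2282, 'world_to_cam': [[-0.0244, -0.9996, -0.0128, 0.0255], [0.9985, -0.025, 0.048, -0.5213], [-0.0483, -0.0116, 0.9988, -0.9888], [0.0, 0.0, 0.0, 1.0]], 'shot': 2}
top tube_stand 0.63 [135.3, 173.8, 233.5, 242.5]
top clamp_ring 0.73 [136.1, 198.7, 165.5, 211.6]
top hook_latch 0.68 [210.4, 208.0, 231.1, 218.4]
top spare_tip 0.57 [324.6, 223.8, 345.9, 245.0]
```

Run:
```python
import cv2
a=cv2.imread('pics/side0.png');b=cv2.imread('pics/top0.png')
cv2.imwrite('pics/s1.png',cv2.resize(a[80:240,180:390],None,fx=3.7,fy=3.7,interpolation=cv2.INTER_CUBIC))
cv2.imwrite('pics/t1.png',cv2.resize(b[150:270,120:370],None,fx=3.2,fy=3.2,interpolation=cv2.INTER_CUBIC))
```

```text
(no output)
```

View pics/s1.png

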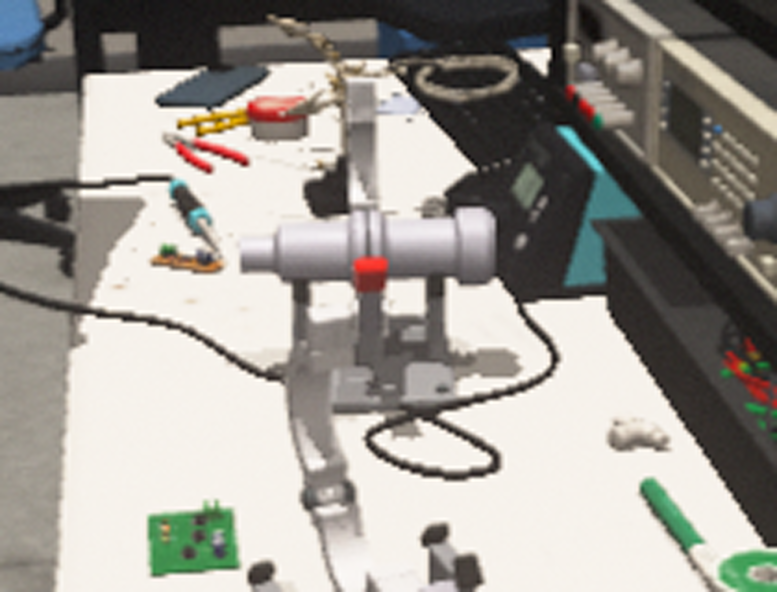

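View pics/t1.png

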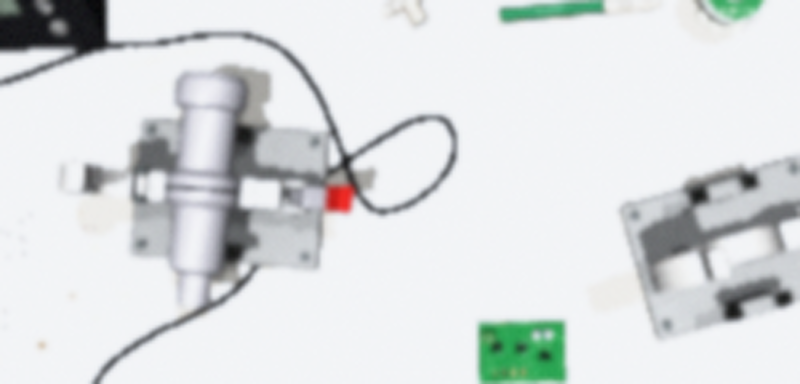

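View pics/side0.png

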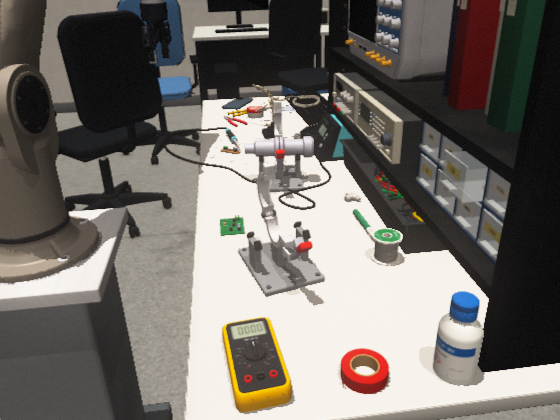

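The side view shows the tubes at about (245–314, 147), the red grip at (280, 154) and the ring half open with its tongue at (277, 102). In the top view the base corners are at about (165,187), (223,193), (219,234) and (162,229), the grip at (226,212) and the tongue at (142,205). The empty clamp stands nearer the side camera, on the -y side. Next I fit the stand pose.

```bash
cat > h.py <<'E'
import numpy as np, pickle
from scipy.optimize import least_squares
def proj(f,P):
    P=np.atleast_2d(P); W=np.array(f['world_to_cam']); c=P@W[:3,:3].T+W[:3,3]
    F=210/np.tan(np.radians(f['fovy'])/2)
    return np.c_[f['cx']+F*c[:,0]/-c[:,2], f['cy']-F*c[:,1]/-c[:,2]]
def ring(r,h,t,x=0): return [x,.046-r*np.cos(t)+h*np.sin(t),.085+r*np.sin(t)+h*np.cos(t)]
def latch(d,q,x=0,n=0): return [x,-.064-d*np.sin(q)+n*np.cos(q),.057+d*np.cos(q)+n*np.sin(q)]
def world(p,P):
    P=np.atleast_2d(P); c,s=np.cos(p[2]),np.sin(p[2])
    return P@np.array([[c,s,0],[-s,c,0],[0,0,1]])+[p[0],p[1],0]
E
python3 - <<'E'
from h import *
import cv2
S=pickle.load(open('pics/side0.pkl','rb'));T=pickle.load(open('pics/top0.pkl','rb'))
print([k for k in S], {k:S[k] for k in S if k not in('pixels','world_to_cam')})
def cen(n):
    m=pickle.load(open(n,'rb'))['pixels']; y,x=np.nonzero(m); return [x.mean(),y.mean()],len(x)
def red(f,b):
    im=f['pixels'][b[1]:b[3],b[0]:b[2]].astype(int); m=(im[...,0]>150)&(im[...,1]<90)
    y,x=np.nonzero(m); return [x.mean()+b[0],y.mean()+b[1]],len(x)
rT=red(T,[215,200,240,225]); rS=red(S,[270,140,292,165]); print(rT,rS)
obs=[(T,[165.3,187.5],lambda p:[.055,.075,.01]),(T,[223,192.8],lambda p:[.055,-.075,.01]),(T,[219.4,233.8],lambda p:[-.055,-.075,.01]),(T,[161.6,229.4],lambda p:[-.055,.075,.01]),
(T,[186.2,172.8],lambda p:[.084,0,.095]),(T,[180,245.5],lambda p:[-.085,0,.09]),
(S,[244.9,147.6],lambda p:[-.085,0,.085]),(S,[313.8,146.2],lambda p:[.084,0,.085]),
(T,rT[0],lambda p:latch(.063,p[4])),(S,rS[0],lambda p:latch(.063,p[4],0,-.005)),
(S,[277.3,102.4],lambda p:ring(.102,.0075,p[3])),(T,[142.5,205.3],lambda p:ring(.100,.0075,p[3]))]
def res(p): return np.concatenate([proj(f,world(p,g(p)))[0]-o for f,o,g in obs])
s=least_squares(res,[.5,.2,0,1.6,.8],loss='soft_l1')
print(np.round(s.x,4)); print(np.round(s.fun.reshape(-1,2),1).tolist())
np.save('p.npy',s.x)
p=s.x
for n,P in dict(hinge=[0,.046,.085],tip=ring(.102,.0075,p[3]),tongue=ring(.091,.0075,p[3]),shut=ring(.091,.0075,0),grip=latch(.063,p[4]),gripup=latch(.063,0)).items(): print(n,np.round(world(p,P),4))
# spare tip from both rects
from bench import viewer
E
```

```text
['pixels', 'fovy', 'cx', 'cy', 'world_to_cam', 'shot'] {'fovy': 46.564731496751335, 'cx': 281.1318636120709, 'cy': 195.72992100318612, 'shot': 1}
([np.float64(225.56363636363636), np.float64(210.96363636363637)], 55) ([np.float64(279.94736842105266), np.float64(151.26315789473685)], 38)
[ 0.516   0.2454 -0.0978  1.6525  0.5646]
[[-0.6, -1.5], [0.7, -2.5], [0.7, 0.1], [-0.8, 0.1], [0.2, -0.4], [0.8, -0.2], [-1.0, 0.5], [-1.2, -0.5], [-1.2, 0.4], [-0.4, 1.4], [-0.7, -2.4], [0.1, -0.6]]
hinge [[0.5205 0.2912 0.085 ]]
tip [[0.5221 0.3069 0.186 ]]
tongue [[0.522  0.306  0.1751]]
shut [[0.5117 0.2006 0.0925]]
grip [[0.5065 0.1481 0.1102]]
gripup [[0.5098 0.1817 0.12  ]]
```

Call:
play_rows(commands=[[[1,-1,-0.4,0,-0.142],[1,-1,-0.4,0,-0.142],[1,-1,-0.4,0,-0.142],[1,-1,-0.4,0,-0.142],[1,-1,-0.4,0,-0.142],[1,-1,-0.4,0,-0.142],[1,-1,-0.4,0,-0.142]]], grip_force=40)

```text
clock: 1.08
tcp_pos: [0.3819, 0.4979, 0.2316]
orientation: [0.166, 3.135, -0.002]
contact_force: [0.2, 0.3, -0.2]
grip_width: 0.0006
gripper_force: 0.0
```

```bash
cat > where.py <<'E'
import sys
from h import *
from bench import get_obs
from scipy.spatial.transform import Rotation as R
p=np.load('p.npy'); o=get_obs(); Rt=R.from_rotvec(o['orientation']).as_matrix(); t=np.array(o['tcp_pos'])
c,s=np.cos(p[2]),np.sin(p[2]); d=t-[p[0],p[1],0]
print('t',round(o['clock'],2),'tcp',t.round(4),'stand mm',(1e3*np.array([c*d[0]+s*d[1],-s*d[0]+c*d[1],d[2]])).round(1),'F',np.round(o['contact_force'],1),'w',round(o['grip_width'],3))
y=Rt[:,1]; print('turn err units',round(((np.arctan2(y[1],y[0])-p[2]-np.pi/2)/(np.pi/2)),3), 'j',np.round(o['joints'],2))
if len(sys.argv)>1:
    g=world(p,[float(v)/1e3 for v in sys.argv[1:4]])[0]
    print('shift units',(Rt.T@(g-t)/.2).round(3))
E
python3 where.py 0 115 165
```

```text
t 1.08 tcp [0.3819 0.4979 0.2316] stand mm [-158.1  238.2  231.6] F [ 0.2  0.3 -0.2] w 0.001
turn err units -0.005 j [-1.04  0.4   0.03  1.68 -0.01  1.07  0.46]
shift units [-0.795 -0.609  0.335]
```

Call:
play_rows(commands=[[[1,-0.79,-0.3,0,0],[1,-0.79,-0.3,0,0],[1,-0.79,-0.3,0,0],[1,-0.79,-0.3,0,0],[1,-0.79,-0.61,0.33,0],[1,-0.79,-0.61,0.33,0],[1,-0.79,-0.61,0.33,0],[1,-0.79,-0.61,0.33,0]]])

```text
clock: 1.75
tcp_pos: [0.5211, 0.3617, 0.1624]
orientation: [-0.157, -3.133, 0.007]
contact_force: [0.1, 1.3, -0.1]
grip_width: -0.0002
gripper_force: 0.0
```

```bash
python3 where.py 0 81 165
python3 - <<'E'
from bench import viewer
import cv2,pickle,numpy as np
a=viewer.grab_frame('side');b=viewer.grab_frame('top')
A=cv2.resize(a['pixels'][70:220,200:370,::-1],(600,529)); B=cv2.resize(b['pixels'][150:270,100:250,::-1],(600,480))
cv2.imwrite('pics/b.png',cv2.resize(np.vstack([A,B]),(357,600)))
E
```

```text
t 1.75 tcp [0.5211 0.3617 0.1624] stand mm [ -6.3 116.3 162.4] F [ 0.1  1.3 -0.1] w -0.0
turn err units -0.001 j [-0.76  0.48  0.07  1.72 -0.04  0.95  0.8 ]
shift units [-0.032 -0.176 -0.012]
```

View pics/b.png

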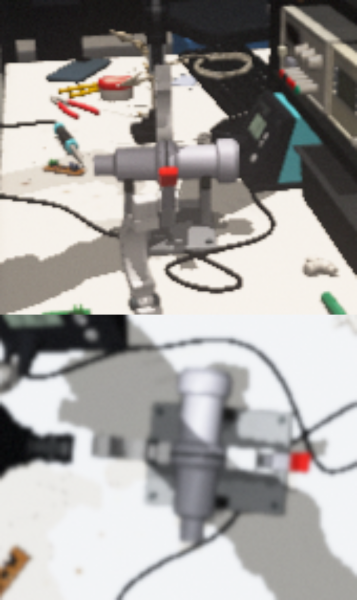

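The top view shows the closed fingertip (75, 448) just behind the tongue (100–145, 447) and lined up with it. Now I push the ring over.

Call:
play_rows(commands=[[[1,-0.03,-0.1,-0.01,0],[1,-0.03,-0.18,-0.02,0],[1,-0.03,-0.25,-0.03,0],[1,-0.03,-0.32,-0.03,0],[1,-0.03,-0.38,-0.03,0],[1,-0.03,-0.44,-0.01,0],[1,-0.03,-0.5,0.015,0],[1,-0.03,-0.55,0.035,0],[1,-0.03,-0.6,0.06,0],[1,-0.03,-0.64,0.085,0],[1,-0.03,-0.67,0.11,0],[1,-0.03,-0.67,0.11,0]]])

```text
clock: 2.85
tcp_pos: [0.5149, 0.2286, 0.1418]
orientation: [-0.156, -3.136, 0.003]
contact_force: [-0.3, -0.6, -0.1]
grip_width: -0.0001
gripper_force: 0.0
```

```bash
python3 where.py 0 -20 122
python3 - <<'E'
from bench import viewer
import cv2,pickle,numpy as np
a=viewer.grab_frame('side');b=viewer.grab_frame('top')
A=cv2.resize(a['pixels'][70:220,200:370,::-1],(600,529)); B=cv2.resize(b['pixels'][150:270,100:250,::-1],(600,480))
cv2.imwrite('pics/c.png',cv2.resize(np.vstack([A,B]),(357,600)))
E
```

```text
t 2.85 tcp [0.5149 0.2286 0.1418] stand mm [  0.5 -16.9 141.8] F [-0.3 -0.6 -0.1] w -0.0
turn err units -0.001 j [-0.6   0.4   0.09  1.91 -0.05  0.83  0.99]
shift units [ 0.002 -0.015  0.099]
```

View pics/c.png

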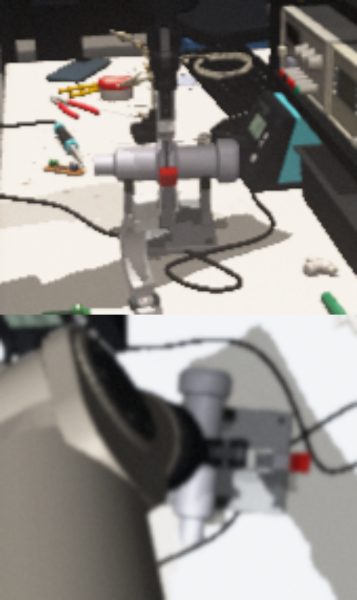

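The ring has swung over. In the side view its light tongue is just under the finger at (167, 125), and in the top view the tongue is at about (260, 458), close to the latch. Now I press down on the crown.

Call:
play_rows(commands=[[[1,0,-0.015,0.03,0],[1,0,-0.015,0.06,0],[1,0,-0.015,0.08,0],[1,0,-0.015,0.095,0],[1,0,-0.015,0.1,0],[1,0,-0.015,0.1,0],[1,0,-0.015,0.1,0]]])

```text
clock: 3.53
tcp_pos: [0.5146, 0.2179, 0.1224]
orientation: [-0.162, -3.133, 0.02]
contact_force: [-3.5, -22.9, 9.8]
grip_width: -0.0001
gripper_force: 11.6
```

```bash
python3 where.py 0 -20 118
```

```text
t 3.53 tcp [0.5146 0.2179 0.1224] stand mm [  1.2 -27.5 122.4] F [ -3.5 -22.9   9.8] w -0.0
turn err units -0.004 j [-0.59  0.42  0.1   1.93 -0.04  0.8   0.99]
shift units [0.006 0.038 0.022]
```

Run:
```python
from bench import viewer
import cv2,pickle,numpy as np
a=viewer.grab_frame('side');b=viewer.grab_frame('top')
A=cv2.resize(a['pixels'][90:200,235:325,::-1],(400,489),interpolation=cv2.INTER_CUBIC); B=cv2.resize(b['pixels'][160:250,170:240,::-1],(380,489),interpolation=cv2.INTER_CUBIC)
cv2.imwrite('pics/d.png',np.hstack([A,B]))
```

```text
(no output)
```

View pics/d.png

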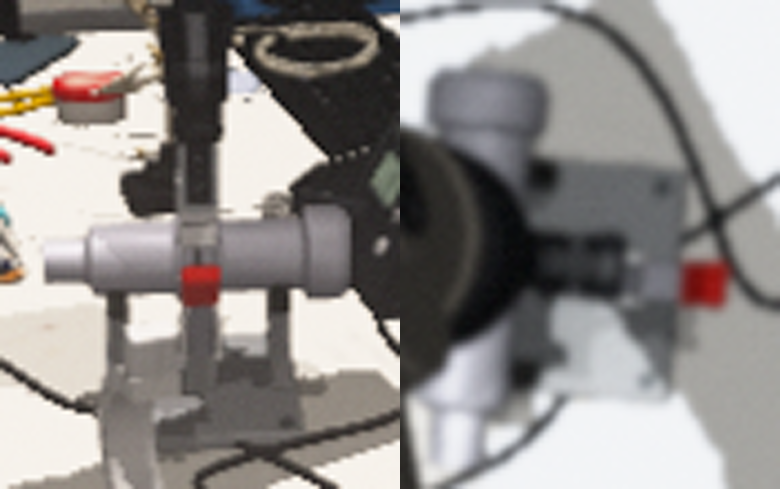

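Run:
```python
from h import *
p=np.load('p.npy');S=pickle.load(open('pics/side0.pkl','rb'));T=pickle.load(open('pics/top0.pkl','rb'))
for t in (0,.2,.4,.6,.8,1.):
    q=[ring(.046-.038*np.sin(a),.038*np.cos(a),t,-.01) for a in np.linspace(-1.5,1.5,60)]
    print(t,'side top row',proj(S,world(p,q))[:,1].min().round(1),'max z',np.max([v[2] for v in q]).round(3),'tongue tip S',proj(S,world(p,ring(.102,.0135,t,-.01)))[0].round(1),'T',proj(T,world(p,ring(.102,.0135,t)))[0].round(1))
f=[[x/1e3,-.0275+y/1e3,.1224] for x in(-11,11) for y in(-14.5,14.5)]
print(proj(S,world(p,f)).round(1).tolist(),proj(T,world(p,f)).round(1).tolist())
```

```text
0 side top row 131.5 max z 0.123 tongue tip S [274.8 149.7] T [207.1 210.2]
0.2 side top row 127.8 max z 0.132 tongue tip S [274.4 140.9] T [203.2 209.7]
0.4 side top row 124.0 max z 0.141 tongue tip S [274.1 132.1] T [197.5 209.2]
0.6 side top row 120.2 max z 0.149 tongue tip S [273.8 123.7] T [190.1 208.4]
0.8 side top row 116.7 max z 0.156 tongue tip S [273.5 116.1] T [181.4 207.7]
1.0 side top row 113.7 max z 0.162 tongue tip S [273.2 109.7] T [171.7 206.8]
[[273.9, 138.0], [273.6, 134.1], [283.2, 137.7], [282.8, 133.8]] [[198.3, 214.3], [185.4, 213.3], [199.1, 204.5], [186.2, 203.5]]
```

The finger slid down the front slope of the arc: the arc's grey edge shows beside the finger at (180, 150–240), so the ring is still about 0.2 rad open. I'll lift, centre over the crown and press straight down.

Call:
play_rows(commands=[[[1,0,-0.03,-0.08,0],[1,0,-0.03,-0.15,0],[1,0,0.04,-0.15,0],[1,0,0.085,-0.15,0],[1,0,0.085,-0.1,0],[1,0,0.085,-0.06,0],[1,0,0.085,-0.03,0],[1,0,0.085,-0.015,0],[1,0,0.085,-0.0,0],[1,0,0.085,0,0],[1,0,0.085,0,0]]])

```text
clock: 4.55
tcp_pos: [0.5155, 0.2384, 0.1224]
orientation: [-0.159, -3.132, 0.013]
contact_force: [-6.7, -14.3, 19.4]
grip_width: -0.0003
gripper_force: 10.9
```

```bash
python3 where.py 0 -3 120;  python3 - <<'E'
from bench import viewer
import cv2,pickle,numpy as np
a=viewer.grab_frame('side');b=viewer.grab_frame('top')
A=cv2.resize(a['pixels'][90:200,235:325,::-1],(400,489),interpolation=cv2.INTER_CUBIC); B=cv2.resize(b['pixels'][160:250,170:240,::-1],(380,489),interpolation=cv2.INTER_CUBIC)
cv2.imwrite('pics/e.png',np.hstack([A,B]))
E
```

```text
t 4.55 tcp [0.5155 0.2384 0.1224] stand mm [ 1.000e-01 -7.000e+00  1.224e+02] F [ -6.7 -14.3  19.4] w -0.0
turn err units -0.002 j [-0.62  0.44  0.09  1.91 -0.05  0.81  0.97]
shift units [0.001 0.02  0.012]
```

View pics/e.png

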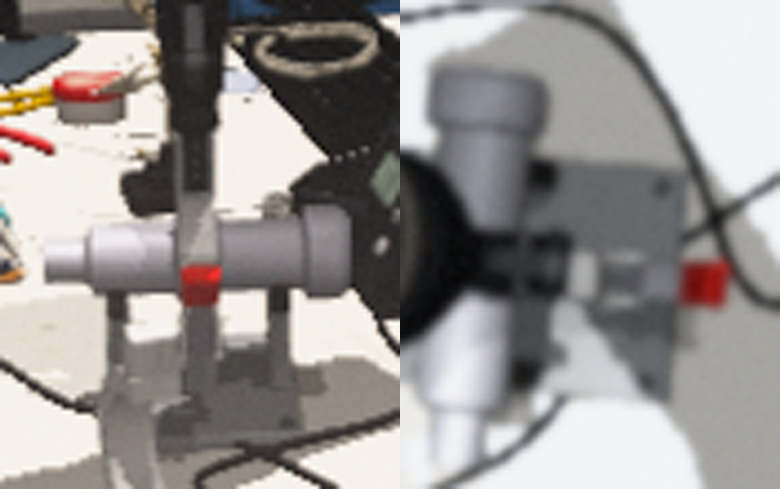

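The light arc spans rows 190–265 below the fingertip, which matches the prediction for a shut ring. The TCP sits at the shut crown height (122.4 mm) with 19 N vertical. Next I lift, move outboard of the latch and verify.

Call:
play_rows(commands=[[[1,0,0,-0.1,0],[1,0,0,-0.2,0],[1,0,-0.2,-0.2,0],[1,0,-0.4,-0.2,0],[1,0,-0.6,-0.2,0],[1,0,-0.735,-0.2,0],[1,0,-0.735,-0.2,0],[1,0,-0.735,-0.2,0]]])

```text
clock: 5.32
tcp_pos: [0.5018, 0.0962, 0.162]
orientation: [-0.159, -3.135, 0.002]
contact_force: [0.2, 1.7, 0.2]
grip_width: 0.0001
gripper_force: 0.0
```

```bash
python3 where.py 0 -150 102;  python3 - <<'E'
from bench import viewer
from h import *
import cv2
a=viewer.grab_frame('side');b=viewer.grab_frame('top')
for n,f in(('s',a),('t',b)):
  for t in('clamp_ring','hook_latch','spare_tip'):
    print(n,t,[(round(d['score'],2),d['rect']) for d in viewer.trace(f,t)])
A=cv2.resize(a['pixels'][90:200,235:325,::-1],(400,489),interpolation=cv2.INTER_CUBIC); B=cv2.resize(b['pixels'][160:250,155:245,::-1],(400,489),interpolation=cv2.INTER_CUBIC)
cv2.imwrite('pics/f.png',np.hstack([A,B]))
p=np.load('p.npy')
for q in(.5,.6,.7,.8,.9): print(q,*[proj(f,world(p,latch(.063,q,0,n)))[0].round(1) for f,n in((a,-.005),(b,0))])
E
```

```text
t 5.32 tcp [0.5018 0.0962 0.162 ] stand mm [   0.4 -149.9  162. ] F [0.2 1.7 0.2] w 0.0
turn err units -0.002 j [-0.43  0.29  0.14  2.02 -0.05  0.84  1.21]
shift units [ 0.001 -0.     0.3  ]
s clamp_ring []
s hook_latch []
s spare_tip [(0.57, [257.4, 160.7, 277.8, 216.4])]
t clamp_ring [(0.49, [158.8, 201.3, 169.2, 211.6])]
t hook_latch []
t spare_tip [(0.77, [325.0, 227.6, 350.8, 242.3]), (0.15, [158.9, 173.3, 199.3, 230.7])]
0.5 [279.5 151.2] [222.7 211.2]
0.6 [279.6 153.5] [225.3 211.4]
0.7 [279.7 156. ] [227.7 211.7]
0.8 [279.8 158.7] [230.  211.9]
0.9 [279.9 161.4] [232.1 212.1]
```

View pics/f.png

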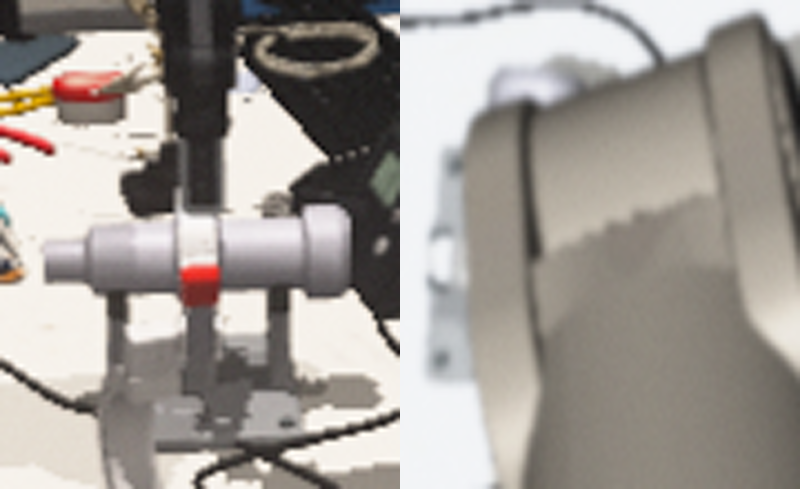

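The ring lies shut over the flanges (white arc at (198, 190–265), level with the tubes). The finger is outboard of and above the red grip at (200, 285). Now I go down and push the latch upright.

Call:
play_rows(commands=[[[1,0,0,0.15,0],[1,0,0,0.29,0],[1,0,0,0.29,0],[1,0,0.06,0.29,0],[1,0,0.12,0.29,0],[1,0,0.18,0.28,0],[1,0,0.23,0.28,0],[1,0,0.27,0.27,0],[1,0,0.3,0.27,0],[1,0,0.33,0.26,0],[1,0,0.35,0.26,0],[1,0,0.35,0.26,0]]])

```text
clock: 6.72
tcp_pos: [0.511, 0.1654, 0.1134]
orientation: [0.156, 3.136, -0.006]
contact_force: [-0.4, -13.3, 12.7]
grip_width: 0.0001
gripper_force: 7.0
```

```bash
python3 where.py 0 -75 110;  python3 - <<'E'
from bench import viewer
from h import *
import cv2
a=viewer.grab_frame('side');b=viewer.grab_frame('top')
A=cv2.resize(a['pixels'][90:200,235:325,::-1],(400,489),interpolation=cv2.INTER_CUBIC); B=cv2.resize(b['pixels'][160:250,155:245,::-1],(400,489),interpolation=cv2.INTER_CUBIC)
cv2.imwrite('pics/g.png',np.hstack([A,B]))
E
```

```text
t 6.72 tcp [0.511  0.1654 0.1134] stand mm [  2.8 -80.1 113.4] F [ -0.4 -13.3  12.7] w 0.0
turn err units -0.001 j [-0.53  0.4   0.12  2.   -0.06  0.75  1.1 ]
shift units [0.014 0.025 0.017]
```

View pics/g.png

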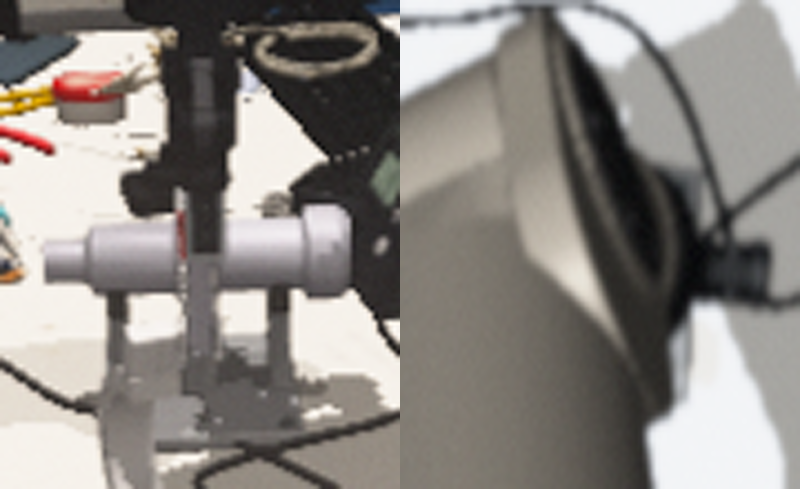

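The red grip shows upright as a sliver behind the finger (181, 210–255). I give it a small extra push, then retreat and check.

Call:
play_rows(commands=[[[1,0,0.02,-0.01,0],[1,0,0.03,-0.02,0],[1,0,0.03,-0.02,0],[1,0,-0.05,-0.02,0],[1,0,-0.15,-0.02,0],[1,0,-0.2,-0.1,0],[1,0,-0.2,-0.3,0],[1,0,-0.2,-0.5,0],[1,0,-0.2,-0.7,0],[1,0,-0.2,-0.8,0],[1,0,-0.2,-0.8,0],[1,0,-0.2,-0.8,0]]])

```text
clock: 7.82
tcp_pos: [0.5065, 0.1304, 0.2736]
orientation: [0.15, 3.134, 0.004]
contact_force: [-0.1, -0.3, -1.6]
grip_width: -0.0001
gripper_force: 0.0
```

```bash
python3 where.py;  python3 - <<'E'
from bench import viewer
from h import *
import cv2
a=viewer.grab_frame('side'); p=np.load('p.npy')
im=a['pixels'][125:170,265:295].astype(int); m=(im[...,0]>130)&(im[...,1]<90); y,x=np.nonzero(m)
print('red n',len(x),x.mean()+265,y.mean()+125, y.min()+125,y.max()+125)
for q in(0,.1,.2,.3,.57): print(q,proj(a,world(p,latch(.063,q,0,-.0055)))[0].round(1),[proj(a,world(p,latch(d,q,0,-.0055)))[0,1].round(1) for d in(.05,.076)])
for t in('clamp_ring','hook_latch','spare_tip'): print(t,[(round(d['score'],2),d['rect']) for d in viewer.trace(a,t)])
cv2.imwrite('pics/i.png',cv2.resize(a['pixels'][90:220,235:335,::-1],(460,598),interpolation=cv2.INTER_CUBIC))
E
```

```text
t 7.82 tcp [0.5065 0.1304 0.2736] stand mm [   1.7 -115.4  273.6] F [-0.1 -0.3 -1.6] w -0.0
turn err units 0.001 j [-0.49  0.18  0.14  1.88 -0.03  1.08  1.13]
red n 81 279.14814814814815 142.34567901234567 138 147
0 [278.9 142.7] [np.float64(148.0), np.float64(137.3)]
0.1 [279.  143.9] [np.float64(149.1), np.float64(138.7)]
0.2 [279.1 145.5] [np.float64(150.3), np.float64(140.5)]
0.3 [279.2 147.2] [np.float64(151.8), np.float64(142.6)]
0.57 [279.5 153. ] [np.float64(156.5), np.float64(149.5)]
clamp_ring []
hook_latch [(0.67, [277.0, 136.9, 286.8, 169.0]), (0.58, [273.7, 134.7, 284.7, 136.0])]
spare_tip [(0.77, [256.5, 161.6, 276.6, 216.3])]
```

View pics/i.png

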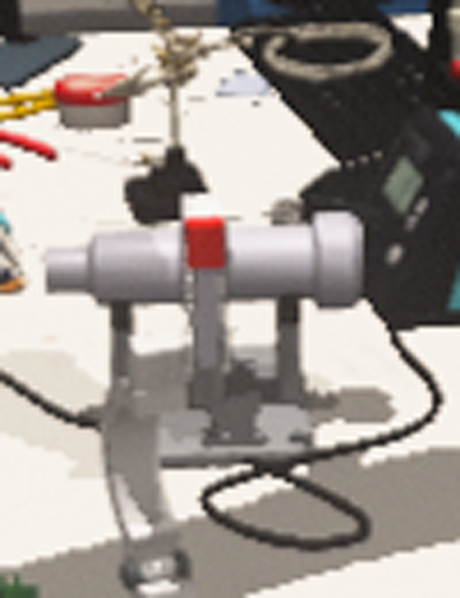

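The red grip spans rows 137–148, which matches the upright prediction of 137.3–148.0. The ring crown is at row 132 against 131.5 for shut, the spare ring is unchanged, and the arm is clear.

```bash
python3 -c "
from bench import r
print(r.hand_in())"
```

```text
the job is handed in; nothing more can be done
None
```

The ring over the tubes is shut and its hook latch is upright, as far as the camera and contact forces show. The empty clamp's ring was left untouched, and I handed the job in at about 8 s of the 46 s; the hand-in call returned no verdict.

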